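# Load an electrode in the filing jig and seat its cover plate

### The arm

A 6-joint arm with a two-finger parallel gripper is mounted at the origin on a cart in front of the work surface, level with it; the furniture and walls round the work are solid. World frame = base frame: x ahead of the robot, y to its left, z up, the work surface at z = 0. Lengths are in mm, angles in degrees, forces in N, time in s.
With the tool pointing down it reaches from about 300 to 850 mm from the base axis. Payload 4.2 kg.
Tool frame: the origin (TCP) lies midway between the tips of the shut fingers; the grasp point (between the pads) lies 19 mm behind it; z points along the fingers, y is the line along which they close (so a half turn about z gives the same grasp; the last joint's range is limited). The gripper opens to 91 mm and grips with 3 to 60 N. Pads are 32 mm wide; open, the fingers measure 118 mm over their backs; the gripper's body (76 mm by 178 mm) begins 60 mm behind the grasp point.
Start: joints at [73.109, 18.312, 89.639, -0, 72.044, -1.146], TCP at [156.031, 553.442, 213.976] pointing down, gripper open.
Joint ranges: [-177.97, 177.97], [-48.28, 115.42], [12.27, 149.76], [-77.06, 257.06], [2.81, 150.46], [-146.56, 146.56]. Speed limits (degrees/s): [147.25, 147.25, 180, 180, 180, 180].

### API

Orientations are given as [roll, pitch, yaw] about the fixed x, y, z axes, in that order (R = Rz(yaw) Ry(pitch) Rx(roll)).
In Python, from workcell import env gives the robot as it stands.
- The arm moves only by the tool jog_arm, never from a script. Its argument "steps" is one flat list of numbers, 5 for each row, row after row: the closure, from 0 (fully open) to 1 (shut), then the shift along the tool's x, y, z in cm, then the turn about the tool's z in degrees. A call has 1 to 20 rows; each row is the pose to reach, as a shift and turn from the pose commanded when the call began, along the tool's axes at that moment; what a row does not reach only later rows make up. A row lasts 1/10 s, in which the tool goes at most 50 mm and 8.59 degrees, less where a joint would pass 70% of its speed; a pose out of reach is approached as far as the arm can. A call with a gripper value outside its range is refused whole. The fingers move at their own pace and stop on an object; "force" is the grip in N (left out, the last holds). Time passes only in rows, so rows that repeat a pose let the fingers close. It gives the time, the measured TCP pose, the force and the opening at its end, in the units of the state.
- env.state(): the state, without advancing time (a new reading comes with each control period).
- env.grab_frame(name): name is "side" or "top"; returns the picture (480x640x3 uint8, red, green, blue); there is no depth.
- env.camera_params(name): a dict with "fx", "fy", "cx", "cy" (pixels), "R" (3x3) and "t" (3): a world point X has camera coordinates R X + t. Camera axes: x right, y down, z forward; pixel columns grow to the right and rows downward; lengths in mm; the calibration is good to about 2 mm. A picture is of the moment at which its call begins. camera_params takes no time and is no camera call.
- env.job_done(): hands the job in, once; it reports no verdict.
The state is a dict: "time_s": time; "qpos": joint angles; "qvel": joint speeds; "effort": joint torques, N m; "ee_pos": TCP position; "ee_rot": TCP orientation; "force": force on the tool from outside, world axes, zero at the start; "torque": the same for the moment, N m; "gripper_width": finger opening in mm.
Only numpy, scipy, OpenCV 4.12 (cv2) and the standard library are available. Lean on these libraries where they do the work, as an engineer would, in place of code of your own. Each camera call takes 0.05 s, during which the arm holds its last target. There are 200 camera calls.

### The job

Get the copper electrode ready for filing: lay it in the V-groove of the filing jig with its nose to the front and its tail against the back stop, and let go of it. Then lower the cover plate over the two dowel pins of the jig's carriage, which is clamped wherever the last job left it, and press the plate down past the spring plungers until it lies flush on the rails with the electrode still against the stop. Leave the file, the gauge block and the oil bottle where they are.

Things in the scene. Friction and masses are not known exactly. Their poses are not given: they have to be found in the camera images.
- jig: Base of the steel filing jig, screwed to the bench: slab 116 x 152 mm, 10 mm high. Origin on the bench under mid-travel of the carriage; x points to the back stop, y across, z up. On it rides a carriage that slides along x only and is clamped firmly anywhere from -8 to +8 mm from mid-travel. Where it stands is not reported (see or feel it), and it must be taken as it is.
- groove_mid (a point): Point on the base, jig frame (-7, 0, 31.5) mm: centre of a rightly laid electrode if the carriage stood at mid-travel. The carriage has two rails, x = -42..-27 and 27..42, y = -42..42, tops at z = 38, open between (floor z = 18) for fingers. Both have a 90 degree V-groove along x at y = 0, 30 wide, 15 deep. Behind stands the stop: inner face x = 42, up to z = 36. All these x shift with the carriage.
- seat_mid (a point): Point on the base, jig frame (0, 0, 38) mm, level with the rail tops: where the flush cover plate's origin would lie at mid-travel. Two dowel pins stand on the rails: 10 mm thick at (-34.5, 31), 8 mm at (34.5, -31), tops at z = 64 with 1 mm chamfers. At x = 0 posts 57 mm high (|y| = 48..61) carry spring plungers: polished 10 mm balls at z = 48.5 reach in to |y| = 40. All shift with the carriage.
- electrode: Copper electrode lying on the bench: round bar 12 mm thick, 98 mm long, the last 12 mm of the nose tapered. Origin on its axis at mid-length; own x along the bar, nose at -49 mm, flat tail at +49 mm. It can roll. Laid in the jig its x points like the jig's, its axis is 31.5 mm above the bench, the tail touches the stop and the nose sticks out 14 mm in front of the rails.
- nose (a point): Tip of the electrode's nose, at (-49, 0, 0) mm in its frame.
- cover_plate: Aluminium cover plate on the bench, 91 (x) x 84 x 8 mm, 0.2 to 0.33 kg, with a centred steel grip block on top, 44 (x) x 16 (y) mm, its top 34 mm above the underside. Origin: centre of the underside. Through holes of 11 mm at (-34.5, 31) and 9 mm at (34.5, -31) mm take the carriage's pins with 1 mm play, only this way round: its x along the jig's x.
- plate_left (a point): Point on the plate's underside near its +y edge, plate frame (0, 40, 0) mm. This edge and the -y edge meet the plunger balls when the underside is 14 mm above the rails; each ball gives way sideways against 3.5 to 5.5 N and snaps over the top edge of the flush plate. Passing both takes about 10 to 20 N downwards.
- plate_right (a point): Point on the plate's underside near its -y edge, plate frame (0, -40, 0) mm.
- flat_file: Bystander: flat file with red handle, 214 mm long, 19 mm high, lying on the bench. Origin: centre of its underside; its length is along its y.
- gauge_block: Bystander: grey gauge block 22 x 52 x 14 mm. Origin: centre of its underside.
- oil_dropper: Bystander: small brown dropper bottle, 33 mm thick, 102 mm tall. Origin: centre of its underside. Beyond it, fixed: a steel tray leans on end at the right edge of the bench (world x 0.31..0.59, y -0.60..-0.50, 0.44 m high), a hood overhangs from x = 0.62 at 0.5 m height, and to the left of the jig lies a heap of terminals (x 0.43..0.66, y -0.17..-0.02, 43 mm high) before the welding head.

How it is judged (in metres and radians):
On the way:
1. the electrode lies in the V-groove of the carriage, nose to the front, let go (y of electrode in the frame of jig between -0.0025 and 0.0025 m and z of electrode in the frame of jig between 0.0295 and 0.0335 m and x of electrode in the frame of jig between -0.02 and 0.005 m and angle between the x axis of electrode and the x axis of jig, either way round below 0.06 rad and x of nose in the frame of jig below -0.03 m and contact force between electrode and the fingers below 0.1 N), for 0.2 s.
At the end, for the whole second after the job is handed in: The electrode rests in the V-groove (axis within 2.5 mm sideways, 2 mm in height, nose to the front, tail within about 4 mm of the stop) and the cover plate lies over both pins, flush on the rails (underside no more than 1.8 mm above them at middle and sides), all released and at rest (y of electrode in the frame of jig between -0.0025 and 0.0025 m and z of electrode in the frame of jig between 0.0295 and 0.0335 m and x of electrode in the frame of jig between -0.02 and 0.005 m and angle between the x axis of electrode and the x axis of jig, either way round below 0.06 rad and x of nose in the frame of jig below -0.03 m and x of electrode in the frame of cover_plate between -0.0115 and -0.0045 m and z of cover_plate in the frame of jig between 0.035 and 0.0398 m and z of each of plate_left, plate_right in the frame of jig below 0.0398 m and y of cover_plate in the frame of jig between -0.003 and 0.003 m and x of cover_plate in the frame of jig between -0.012 and 0.012 m and angle between the z axis of cover_plate and the z axis of jig, either way round below 0.03 rad and angle between the x axis of cover_plate and the x axis of jig, either way round below 0.04 rad and linear speed of each of electrode, cover_plate below 0.01 m/s); the robot touches nothing.
It fails at once if a bystander was moved more than 15 mm (distance of any of flat_file, gauge_block, oil_dropper from where it was at the start of the episode above 0.015 m).
It also fails if it takes over 64 s, if anything falls off the work surface, if the arm or the gripper's body presses on something with over 40 N, if the wrist force passes 120 N, or if a joint passes its speed limit or range.

## Working session

There is one attempt and no reset: what is moved stays moved. The work goes in short steps, Python scripts to look and compute and a tool call to move; the robot and the scene stay as the last step left them, time stands still between calls to the robot, and variables do not carry over. Pictures are saved under pics/ and viewed, on a budget of 10 in all, crops included, one or two more only if the job needs it, and the job is handed in when it is done.

Besides the shell and the picture viewer there is one more tool, called after "Emit:" in YAML: its name, and indented under it one key for each argument. jog_arm: Moves the arm, as the interface text tells. Its arguments: {"type":"object","properties":{"steps":{"type":"array","items":{"type":"number"}},"force":{"type":"number"}},"required":["steps"]}

```bash
mkdir -p pics; ls; python3 - <<'E'
from workcell import env
import cv2,numpy as np
for n in("top","side"):
    cv2.imwrite(f"pics/{n}0.png",env.grab_frame(n)[:,:,::-1])
    p=env.camera_params(n);print(n,p)
print(env.state())
E
```

```text
pics
top {'fx': 622.437177596562, 'fy': 622.437177596562, 'cx': 320.5095420149355, 'cy': 245.90377648225984, 'R': array([[ 0.00200676, -0.99999395,  0.00284109],
       [-0.98943357, -0.00239743, -0.14496709],
       [ 0.14497303, -0.00252015, -0.9894324 ]]), 't': array([-346.45671346,  541.13044573,  829.00208196])}
side {'fx': 588.2643182560512, 'fy': 588.2643182560512, 'cx': 318.0470464453901, 'cy': 237.54296497104968, 'R': array([[-0.90229744, -0.43032182, -0.02612391],
       [-0.18080302,  0.43272497, -0.8832097 ],
       [ 0.39136888, -0.79219457, -0.46825011]]), 't': array([348.49644286, 296.26045734, 507.2046122 ])}
{'time_s': 0.1, 'qpos': array([ 7.31088455e+01,  1.83462533e+01,  8.96992100e+01, -4.73468665e-04,
        7.20443724e+01, -1.14583391e+00]), 'qvel': array([ 0.12267739, -0.18944357, -0.12849922,  0.01675029, -0.0185031 ,
        0.06057063]), 'effort': array([ 1.42810713e-03, -4.13330448e+01, -2.32512635e+01,  7.29736034e-02,
        4.22618177e-02, -6.50415768e-05]), 'ee_pos': array([155.90183424, 552.98872862, 213.22304735]), 'ee_rot': array([-1.79910173e+02, -1.34637542e-03,  1.64254825e+02]), 'force': array([-0.22022123, -0.76084268, -0.32374725]), 'torque': array([0.05533045, 0.02710526, 0.04819506]), 'gripper_width': 91.35394801687848}
```

View pics/top0.png

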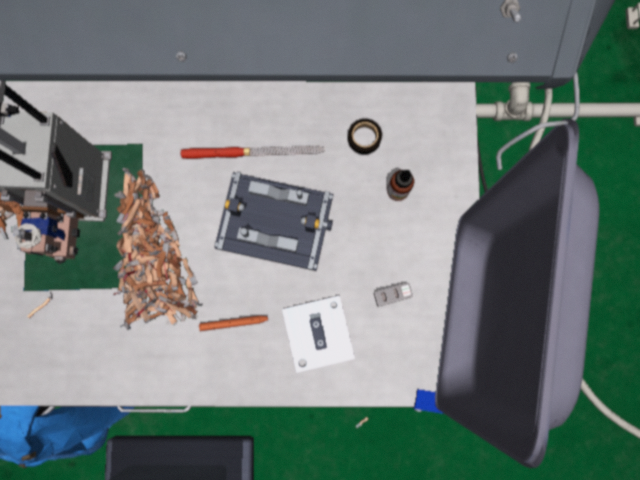

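View pics/side0.png

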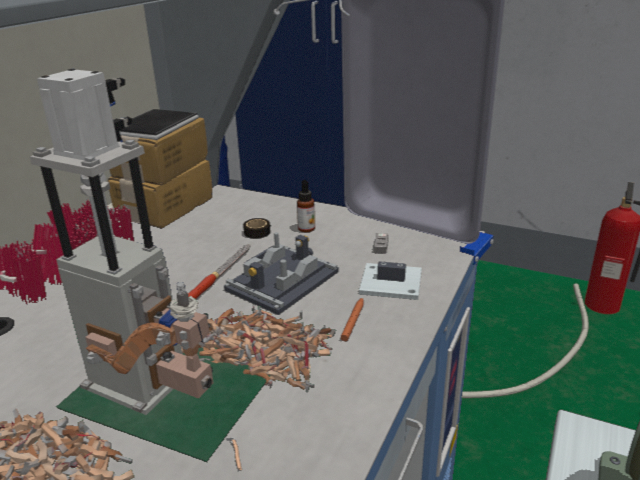

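The top view shows the jig around (273,220), electrode about (200..268, 322) with the taper probably on the right, plate at (318,333) and gauge block at (393,293). Directions (stop, pin sizes, hole sizes) need a zoom.

```bash
python3 - <<'E'
import cv2,numpy as np
a=cv2.imread("pics/top0.png");b=cv2.imread("pics/side0.png")
r=lambda im,x,y,w,h:cv2.resize(im[y:y+h,x:x+w],(400*1,int(400*h/w)),interpolation=cv2.INTER_CUBIC)
c=[cv2.resize(r(a,208,165,134,110),(400,300)),cv2.resize(r(a,195,285,165,92),(400,300)),cv2.resize(r(b,215,225,130,90),(400,300)),cv2.resize(r(b,335,250,100,92),(400,300))]
cv2.imwrite("pics/z0.png",np.vstack([np.hstack(c[:2]),np.hstack(c[2:])]))
E
```

```text
(no output)
```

View pics/z0.png

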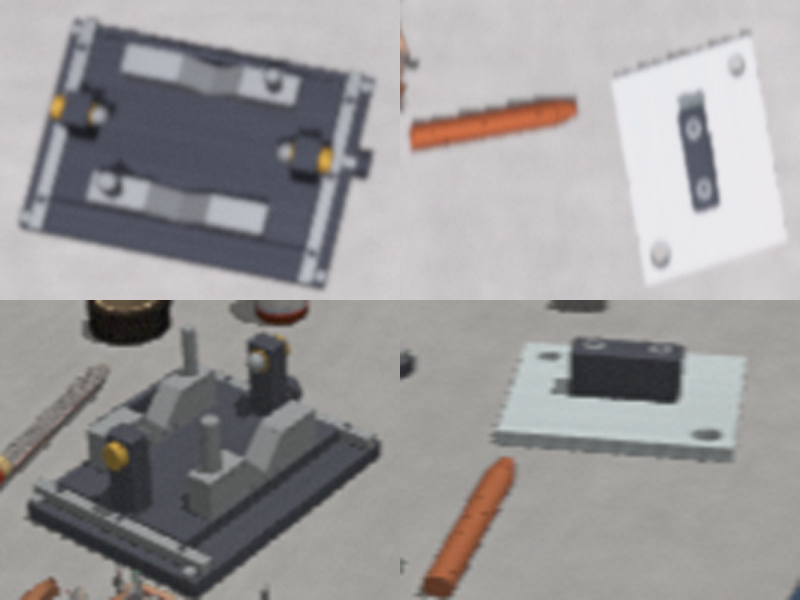

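The zoom shows the thick pin and the larger hole both on the near-left side, so the x axes of jig and plate point away from the robot; the electrode's nose is on the right (−y side). Next I measure.

```bash
cat > h.py <<'E'
from workcell import env
import cv2,numpy as np
def ray(n,uv,z):
    p=env.camera_params(n);R=p["R"];c=-R.T@p["t"]
    uv=np.atleast_2d(uv).astype(float)
    d=np.c_[(uv[:,0]-p["cx"])/p["fx"],(uv[:,1]-p["cy"])/p["fy"],np.ones(len(uv))]@R
    return c+d*((z-c[2])/d[:,2])[:,None]
def proj(n,X):
    p=env.camera_params(n);q=np.atleast_2d(X)@p["R"].T+p["t"]
    return np.c_[p["fx"]*q[:,0]/q[:,2]+p["cx"],p["fy"]*q[:,1]/q[:,2]+p["cy"]]
def big(m,x0,y0,x1,y1):
    k=np.zeros_like(m);k[y0:y1,x0:x1]=m[y0:y1,x0:x1]
    cs,_=cv2.findContours(k,cv2.RETR_EXTERNAL,cv2.CHAIN_APPROX_NONE)
    return max(cs,key=cv2.contourArea)[:,0,:]
E
python3 - <<'E'
from h import *
a=cv2.imread("pics/top0.png");b=cv2.imread("pics/side0.png")
ha=cv2.cvtColor(a,cv2.COLOR_BGR2HSV);hb=cv2.cvtColor(b,cv2.COLOR_BGR2HSV)
def rect(n,c,z):
    X=ray(n,c,z)[:,:2].astype(np.float32);r=cv2.minAreaRect(X);return r,X
orange=lambda h:((h[:,:,0]<16)&(h[:,:,1]>110)&(h[:,:,2]>60)).astype(np.uint8)
c=big(orange(ha),199,305,285,335);r,X=rect("top",c,6);print("electrode",r)
c=big(orange(hb),338,292,368,345);print("electrode side",rect("side",c,6)[0])
white=(a.min(2)>222).astype(np.uint8)
print("bench/plate/dark px",a[380,250],a[340,335],a[215,270],a[185,256])
c=big(white,275,285,365,380);r,_=rect("top",c,8);print("plate",r)
dark=(a.max(2)<140).astype(np.uint8)
c=big(cv2.morphologyEx(dark,cv2.MORPH_CLOSE,np.ones((9,9))),205,165,345,275);r,_=rect("top",c,10);print("slab",r, cv2.contourArea(c))
print("press",ray("top",[[105,210],[105,150],[80,255]],0)[:,:2],"edge",ray("top",[[300,404]],0))
z=lambda im,x,y,w,h,W,H:cv2.resize(im[y:y+h,x:x+w],(W,H),interpolation=cv2.INTER_CUBIC)
cv2.imwrite("pics/z1.png",np.hstack([z(a,213,168,125,104,400,333),z(b,222,228,120,100,400,333)]))
E
```

```text
electrode ((436.6629943847656, -220.82257080078125), (9.912254333496094, 95.05199432373047), 7.512863636016846)
electrode side ((435.90545654296875, -220.63746643066406), (10.928956031799316, 103.74784851074219), 7.306667327880859)
bench/plate/dark px [198 196 201] [237 233 235] [95 81 80] [187 180 178]
plate ((420.4595947265625, -341.92083740234375), (89.60511016845703, 83.82917022705078), 13.544002532958984)
slab ((582.5364990234375, -281.1736145019531), (159.2275390625, 116.6865463256836), 77.57488250732422) 8066.0
press [[600.38537373 -28.06183998]
 [691.68510528 -23.29998376]
 [533.51112557   4.8213863 ]] edge [[ 322.65301848 -316.92760585    0.        ]]
```

View pics/z1.png

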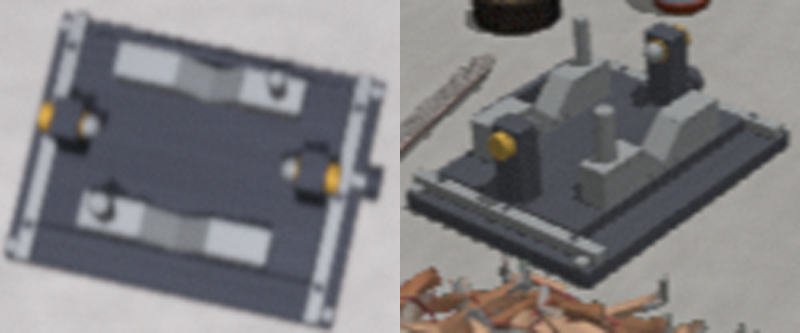

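```bash
python3 - <<'E'
from h import *
a=cv2.imread("pics/top0.png")
yaw=np.radians(-12.43);J=np.array([583.3,-277.8]);Rj=np.array([[np.cos(yaw),-np.sin(yaw)],[np.sin(yaw),np.cos(yaw)]])
tj=lambda X:np.round((X[:,:2]-J)@Rj,1)
print("pins top",tj(ray("top",[[244.6,232.0],[299.6,194.5]],64)))
print("pins side",tj(ray("side",[[283.2,260.4],[276.9,234.]],64)))
K=8;x0,y0,w,h=222,176,102,80
g=cv2.resize(a[y0:y0+h,x0:x0+w].min(2),None,fx=K,fy=K,interpolation=cv2.INTER_CUBIC)
m=(g>140).astype(np.uint8);n,l,s,c=cv2.connectedComponentsWithStats(m)
for i in range(1,n):
    if s[i,4]<4000:continue
    cs=cv2.findContours((l==i).astype(np.uint8),0,cv2.CHAIN_APPROX_NONE)[0][0][:,0]
    uv=(cs+.5)/K-.5+[x0,y0];X=ray("top",uv,38)
    q=tj(X);r=cv2.minAreaRect(X[:,:2].astype(np.float32))
    print(s[i,4],"px",uv.mean(0).round(1),"jig x",np.percentile(q[:,0],[3,97]),"y",np.percentile(q[:,1],[1,99]),"rect",tj(np.array([r[0]])),np.round(r[1],1),round(r[2],1))
# slab corners / light strips
p=lambda x,y,z:np.r_[J+Rj@[x,y],z]
print(proj("top",[p(-58,76,10),p(58,76,10),p(58,-76,10),p(-58,-76,10)]).round(1).tolist())
E
```

```text
pins top [[-33.2  29.5]
 [ 34.  -32. ]]
pins side [[-32.8  30.1]
 [ 32.2 -29.2]]
13924 px [226.4 189.8] jig x [-9.054 46.877] y [60.6   84.259] rect [[18.5 66.2]] [55.2 24.2] 1.4
36336 px [292.  179.9] jig x [51.4 72.8] y [-61.26  38.9 ] rect [[ 52.3 -10.9]] [22.4 99.2] 0.2
12478 px [259.  187.6] jig x [29.7   44.228] y [13.7 42.6] rect [[37.  28.1]] [29.2 14.7] 78.3
10310 px [297.9 196. ] jig x [29.8   44.699] y [-40.9 -13.3] rect [[ 37.5 -27.1]] [27.7 15.7] 77.9
4970 px [321.6 215.7] jig x [-0.232 34.516] y [-72.2 -63.8] rect [[ 17.1 -65.9]] [36.2  6.9] 0.1
6134 px [225.  223.7] jig x [-42.2    -6.096] y [60.3 66.3] rect [[-24.1  63.4]] [ 6.2 36.7] 77.5
10327 px [247.1 234.8] jig x [-39.4 -25. ] y [13.6 42.6] rect [[-32.2  28.1]] [29.2 14.6] 78.0
6942 px [315.3 243.1] jig x [-41.3  -4.9] y [-69.8 -63.7] rect [[-23.2 -66.7]] [ 6.2 37.1] 77.5
12890 px [286.5 243.1] jig x [-39.4 -24.7] y [-41.2 -13.3] rect [[-32.  -27.2]] [28. 15.] 77.5
4370 px [232.  253.9] jig x [-68.4 -61.3] y [26.012 58.7  ] rect [[-61.7  42.3]] [ 7.4 32.4] 0.1
[[213.6, 247.9], [232.7, 171.6], [333.7, 193.6], [316.4, 270.7]]
```

The picture and patches agree: rail tops 15 mm wide, carriage centre at about (586, −278), yaw −12.3°, stop at the far side. Electrode at (436.7, −220.8), tail direction 97.5°; plate at (420.5, −342), yaw about 13.5°.

```bash
cat >> h.py <<'E'
from scipy.spatial.transform import Rotation as Ro
def rows(cmd,*tg):   # cmd/targets: x,y,z,yaw (tool down) -> cm shifts and turn
    R=Ro.from_euler("xyz",[180,0,cmd[3]],degrees=True).as_matrix()
    for t in tg: print(t,"->",(R.T@(np.array(t[:3])-cmd[:3])/10).round(3),"turn",round(-(t[3]-cmd[3]),2))
E
python3 -c "
from h import *
rows([156.03,553.44,213.98,164.25],[270,250,250,140],[340,0,250,115],[436,-216,120,97.5])"
```

```text
[270, 250, 250, 140] -> [-19.206 -26.111  -3.602] turn 24.25
[340, 0, 250, 115] -> [-32.729 -48.272  -3.602] turn 49.25
[436, -216, 120, 97.5] -> [-47.832 -66.456   9.398] turn 66.75
```

Emit:
jog_arm:
  steps: [0.4, -10, -13, -3.6, 12, 0.4, -19.2, -26.1, -3.6, 24, 0.4, -19.2, -26.1, -3.6, 24, 0.4, -19.2, -26.1, -3.6, 24, 0.4, -19.2, -26.1, -3.6, 24, 0.4, -19.2, -26.1, -3.6, 24, 0.4, -19.2, -26.1, -3.6, 24, 0.4, -32.7, -48.3, -3.6, 49, 0.4, -32.7, -48.3, -3.6, 49, 0.4, -32.7, -48.3, -3.6, 49, 0.4, -32.7, -48.3, -3.6, 49, 0.4, -32.7, -48.3, -3.6, 49, 0.4, -32.7, -48.3, -3.6, 49]
  force: 15

```text
time_s: 1.4
ee_pos: [340.2, -4.5, 249.8]
ee_rot: [-180.0, 0.1, 114.8]
force: [-1.2, 0.5, 0.2]
gripper_width: 54.5
```

Emit:
jog_arm:
  steps: [0.4, 0, 0, 0, 0, 0.4, 0, 0, 0, 0, 0.4, 0, 0, 0, 0]

```text
time_s: 1.7
ee_pos: [339.3, 1.3, 249.8]
ee_rot: [-180.0, -0.0, 115.4]
force: [0.1, -0.3, -0.2]
gripper_width: 54.9
```

```bash
python3 -c "
from h import *
R=Ro.from_euler('xyz',[180,0,164.25],degrees=True).as_matrix()
c=np.array([156.03,553.44,213.98])+R@[-327,-483,-36];print(c)
rows([*c,115.25],[436,-216,100,97.5],[436,-216,25,97.5],[436,-216,2.5,97.5])"
```

```text
[ 3.39647125e+02 -1.86906313e-01  2.49980000e+02]
[436, -216, 100, 97.5] -> [-23.629  -0.491  14.998] turn 17.75
[436, -216, 25, 97.5] -> [-23.629  -0.491  22.498] turn 17.75
[436, -216, 2.5, 97.5] -> [-23.629  -0.491  24.748] turn 17.75
```

Emit:
jog_arm:
  steps: [0.4, -6, -0.1, 3.8, 5, 0.4, -12, -0.2, 7.5, 10, 0.4, -18, -0.4, 11, 15, 0.4, -23.6, -0.5, 15, 17.75, 0.4, -23.6, -0.5, 15, 17.75, 0.4, -23.6, -0.5, 18, 17.75, 0.4, -23.6, -0.5, 21, 17.75, 0.4, -23.6, -0.5, 22.5, 17.75, 0.4, -23.6, -0.5, 22.5, 17.75, 0.4, -23.6, -0.5, 22.5, 17.75]

```text
time_s: 2.7
ee_pos: [436.7, -214.5, 25.2]
ee_rot: [180.0, -0.0, 97.7]
force: [-0.0, -0.5, -1.5]
gripper_width: 54.6
```

```bash
python3 - <<'E'
from h import *
a=env.grab_frame("top")[:,:,::-1];b=env.grab_frame("side")[:,:,::-1]
z=lambda im,x,y,w,h:cv2.resize(im[y:y+h,x:x+w],(400,400),interpolation=cv2.INTER_CUBIC)
cv2.imwrite("pics/p1.png",np.hstack([z(a,170,260,130,130),z(b,300,250,110,110)]))
print(env.state())
E
```

```text
{'time_s': 2.8, 'qpos': array([-2.75738081e+01,  2.23306698e+01,  1.15473489e+02,  1.29409899e-02,
        4.20408893e+01, -3.51933274e+01]), 'qvel': array([-0.58448921, -0.5449787 , -0.04100406, -0.1038473 , -0.0322724 ,
        0.01959469]), 'effort': array([ 6.43966673e-02, -3.66581261e+01, -1.53072917e+01,  3.06758622e-02,
        8.51160754e-02,  1.39417178e-03]), 'ee_pos': array([ 437.18924893, -215.27172233,   26.19620582]), 'ee_rot': array([1.79868363e+02, 8.22006157e-02, 9.76098257e+01]), 'force': array([-0.04697996, -0.23446153,  0.68130298]), 'torque': array([-0.04694966,  0.06801403,  0.01827319]), 'gripper_width': 54.667388192247536}
```

View pics/p1.png

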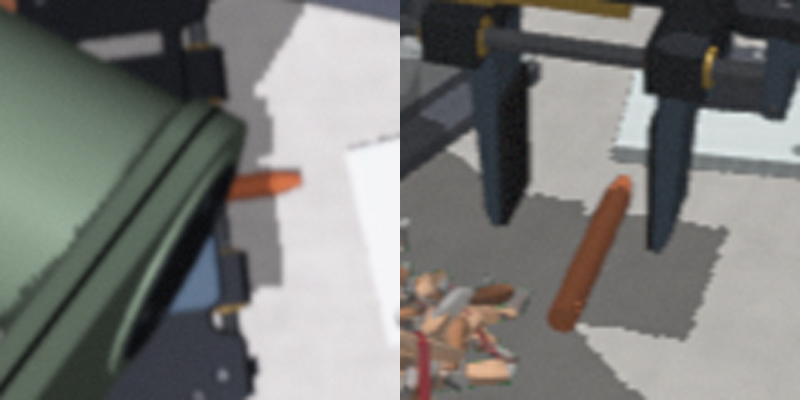

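Side view: fingers straddle the electrode, with it between the tips at (600,250). Lower, grip, lift.

Emit:
jog_arm:
  steps: [0.4, 0, 0, 1.0, 0, 0.4, 0, 0, 1.8, 0, 0.4, 0, 0, 2.2, 0, 0.4, 0, 0, 2.2, 0, 0.6, 0, 0, 2.2, 0, 0.8, 0, 0, 2.2, 0, 1, 0, 0, 2.2, 0, 1, 0, 0, 2.2, 0, 1, 0, 0, 2.2, 0, 1, 0, 0, 2.2, 0, 1, 0, 0, 2.2, 0, 1, 0, 0, 2.2, 0, 1, 0, 0, 1.5, 0, 1, 0, 0, 0, 0, 1, 0, 0, -3, 0, 1, 0, 0, -6, 0, 1, 0, 0, -9, 0, 1, 0, 0, -9, 0, 1, 0, 0, -9, 0]
  force: 20

```text
time_s: 4.7
ee_pos: [435.8, -215.7, 115.3]
ee_rot: [180.0, 0.0, 97.5]
force: [-0.0, 0.1, -1.4]
gripper_width: 11.3
```

```bash
python3 - <<'E'
from h import *
R=Ro.from_euler('xyz',[180,0,115.25],degrees=True).as_matrix()
c=np.array([339.65,-.19,249.98])+R@[-236,-5,225]
print(c)
c[2]+=90
J=np.array([586,-277.9]);y=np.radians(-12.3);ax=np.array([np.cos(y),np.sin(y)])
# grasp at local +5 along the bar -> carriage x -2 when seated; aim 5mm short of the stop
T=J+ax*(-2-5);S=J+ax*(-2)
print("T",T,S)
rows([*c,97.5],[*T,115,-12.3],[*T,60,-12.3],[*T,34,-12.3])
print(env.state()['ee_pos'],env.state()['gripper_width'])
E
```

```text
[ 435.79794689 -215.77425803   24.98      ]
T [ 579.16068098 -276.4087873 ] [ 584.04590885 -277.47393923]
[np.float64(579.1606809789531), np.float64(-276.40878729607516), 115, -12.3] -> [-7.8830e+00  1.3422e+01 -2.0000e-03] turn 109.8
[np.float64(579.1606809789531), np.float64(-276.40878729607516), 60, -12.3] -> [-7.883 13.422  5.498] turn 109.8
[np.float64(579.1606809789531), np.float64(-276.40878729607516), 34, -12.3] -> [-7.883 13.422  8.098] turn 109.8
[ 435.77232074 -215.6805243   115.31016319] 11.286443716859045
```

Emit:
jog_arm:
  steps: [1, -0.6, 1.0, -1, 8, 1, -1.2, 2.0, -1, 16, 1, -1.8, 3.0, -1, 24, 1, -2.4, 4.0, -1, 32, 1, -3.0, 5.0, -1, 40, 1, -3.6, 6.2, -1, 48, 1, -4.2, 7.2, -1, 56, 1, -4.8, 8.2, -1, 64, 1, -5.4, 9.2, -1, 72, 1, -6.0, 10.2, -1, 80, 1, -6.6, 11.2, -1, 88, 1, -7.2, 12.2, -1, 96, 1, -7.88, 13.42, -1, 104, 1, -7.88, 13.42, 0, 109.8, 1, -7.88, 13.42, 2, 109.8, 1, -7.88, 13.42, 3.5, 109.8, 1, -7.88, 13.42, 4.8, 109.8, 1, -7.88, 13.42, 4.8, 109.8, 1, -7.88, 13.42, 4.8, 109.8, 1, -7.88, 13.42, 4.8, 109.8]

```text
time_s: 6.7
ee_pos: [579.7, -276.6, 67.5]
ee_rot: [180.0, -0.1, -12.3]
force: [-0.3, -0.5, -1.2]
gripper_width: 11.7
```

```bash
python3 - <<'E'
from h import *
a=env.grab_frame("top")[:,:,::-1];b=env.grab_frame("side")[:,:,::-1]
cv2.imwrite("pics/t2.png",a);cv2.imwrite("pics/s2.png",b)
z=lambda im,x,y,w,h:cv2.resize(im[y:y+h,x:x+w],(400,400),interpolation=cv2.INTER_CUBIC)
cv2.imwrite("pics/p2.png",np.hstack([z(a,210,165,130,130),z(b,220,200,130,130)]))
print(env.state()['ee_pos'],env.state()['ee_rot'],env.state()['gripper_width'])
E
```

```text
[ 579.74215517 -276.59086152   67.86802458] [ 1.79980057e+02 -1.00354334e-01 -1.22933876e+01] 11.327258188634152
```

View pics/p2.png

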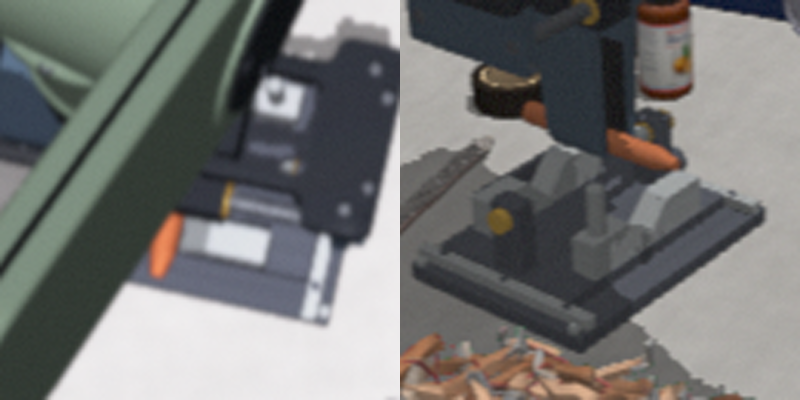

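```bash
python3 - <<'E'
from h import *
a=cv2.imread("pics/t2.png");b=cv2.imread("pics/s2.png")
og=lambda im:(lambda h:((h[:,:,0]<16)&(h[:,:,1]>110)&(h[:,:,2]>60)).astype(np.uint8))(cv2.cvtColor(im,cv2.COLOR_BGR2HSV))
J=np.array([586,-277.9]);y=np.radians(-12.3);Rj=np.array([[np.cos(y),-np.sin(y)],[np.sin(y),np.cos(y)]])
for n,im,bx in(("top",a,(253,225,280,262)),("side",b,(286,235,318,260))):
    c=big(og(im),*bx);X=ray(n,c,70.8)[:,:2];q=(X-J)@Rj
    r=cv2.minAreaRect(X.astype(np.float32));print(n,np.percentile(q,[0,100],axis=0).round(1).tolist(),"rect",((np.array(r[0])-J)@Rj).round(1),r[1],r[2])
E
```

```text
top [[-61.4, -5.3], [-32.6, 5.6]] rect [-46.9   0.2] (10.691287994384766, 29.099220275878906) 72.52210998535156
side [[-62.8, -11.7], [-10.6, 8.4]] rect [-36.7  -1.6] (19.86370086669922, 52.24170684814453) 77.17654418945312
```

Emit:
jog_arm:
  steps: [1, 0, 0, 1, 0, 1, 0, 0, 2, 0, 1, 0, 0, 2.8, 0, 1, 0, 0, 3.3, 0, 1, 0, 0, 3.5, 0, 1, 0, 0, 3.6, 0, 1, 0, 0, 3.7, 0, 1, 0, 0, 3.7, 0, 1, 0, 0, 3.7, 0]
  force: 8

```text
time_s: 7.7
ee_pos: [579.4, -276.4, 30.2]
ee_rot: [180.0, -0.0, -12.3]
force: [0.1, -0.4, -0.1]
gripper_width: 11.5
```

Emit:
jog_arm:
  steps: [1, 0, 0, 0.05, 0, 1, 0, 0, 0.1, 0, 1, 0, 0, 0.15, 0, 1, 0, 0, 0.15, 0, 1, 0, 0, 0.15, 0]

```text
time_s: 8.2
ee_pos: [579.3, -276.4, 28.5]
ee_rot: [-180.0, -0.0, -12.3]
force: [-0.2, 0.8, -0.5]
gripper_width: 11.1
```

Emit:
jog_arm:
  steps: [1, 0.1, 0, 0.02, 0, 1, 0.2, 0, 0.02, 0, 1, 0.3, 0, 0.02, 0, 1, 0.4, 0, 0.02, 0, 1, 0.4, 0, 0.02, 0]

```text
time_s: 8.7
ee_pos: [582.7, -277.1, 28.4]
ee_rot: [-180.0, 0.1, -12.3]
force: [-4.8, 0.8, 4.5]
gripper_width: 11.8
```

Emit:
jog_arm:
  steps: [1, 0.05, 0, 0, 0, 1, 0.1, 0, 0, 0, 1, 0.1, 0, 0, 0]

```text
time_s: 9.0
ee_pos: [583.5, -277.2, 28.4]
ee_rot: [-180.0, 0.1, -12.3]
force: [-4.9, 1.7, 5.8]
gripper_width: 11.7
```

Emit:
jog_arm:
  steps: [1, 0.05, 0, 0, 0, 1, 0.1, 0, 0, 0, 1, 0.1, 0, 0, 0]

```text
time_s: 9.3
ee_pos: [584.5, -277.5, 28.4]
ee_rot: [-180.0, 0.1, -12.3]
force: [-5.7, 0.9, 5.2]
gripper_width: 11.7
```

Emit:
jog_arm:
  steps: [0.72, 0, 0, 0, 0, 0.72, 0, 0, 0, 0, 0.72, 0, 0, 0, 0, 0.72, 0, 0, -1, 0, 0.72, 0, 0, -3, 0, 0.72, 0, 0, -6, 0, 0.72, 0, 0, -9, 0, 0.6, -6, 0, -11, 0, 0.6, -11, 0, -11, 0, 0.6, -16, -2, -11, 0, 0.6, -18, -4, -11, 0, 0.6, -18, -4, -11, 0, 0.6, -18, -4, -11, 0]

```text
time_s: 10.6
ee_pos: [418.3, -200.3, 139.4]
ee_rot: [180.0, -0.2, -12.3]
force: [-0.2, -0.8, 0.2]
gripper_width: 36.6
```

```bash
python3 - <<'E'
from h import *
a=env.grab_frame("top")[:,:,::-1];b=env.grab_frame("side")[:,:,::-1]
cv2.imwrite("pics/t3.png",a);cv2.imwrite("pics/s3.png",b)
z=lambda im,x,y,w,h:cv2.resize(im[y:y+h,x:x+w],(400,400),interpolation=cv2.INTER_CUBIC)
cv2.imwrite("pics/p3.png",np.hstack([z(a,210,160,130,130),z(b,220,200,130,130)]))
print(env.state()['ee_pos'],env.state()['ee_rot'],env.state()['gripper_width'])
og=lambda im:(lambda h:((h[:,:,0]<16)&(h[:,:,1]>110)&(h[:,:,2]>60)).astype(np.uint8))(cv2.cvtColor(im,cv2.COLOR_BGR2HSV))
J=np.array([586,-277.9]);y=np.radians(-12.3);Rj=np.array([[np.cos(y),-np.sin(y)],[np.sin(y),np.cos(y)]])
for n,im,bx in(("top",a,(250,176,290,262)),("side",b,(230,235,320,290))):
    c=big(og(im),*bx);X=ray(n,c,31.5)[:,:2];q=(X-J)@Rj
    r=cv2.minAreaRect(X.astype(np.float32));print(n,np.percentile(q,[0,100],axis=0).round(1).tolist(),"rect",((np.array(r[0])-J)@Rj).round(1),r[1],r[2])
E
```

```text
[ 419.45352195 -201.14156424  139.06297346] [ 1.79956237e+02 -1.75256055e-01 -1.22904838e+01] 36.164647711163894
top [[-56.2, -5.3], [42.2, 6.3]] rect [-7.   0.4] (11.38833999633789, 98.32717895507812) 76.97315216064453
side [[-58.8, -10.0], [-6.4, 7.3]] rect [-32.6  -2.4] (15.79714298248291, 53.310935974121094) 71.37681579589844
```

View pics/p3.png

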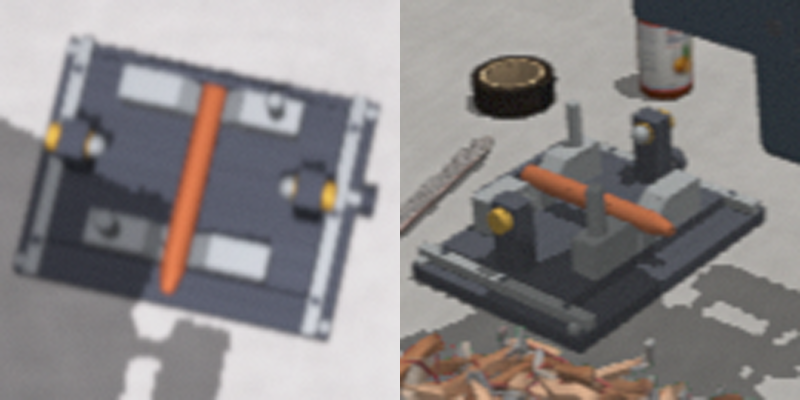

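Top view: bar lies in both V-grooves, centre at carriage x = −7.0, tail at 42.2, i.e. against the stop, nose (zoom 170,290) to the front. Now the plate.

```bash
python3 - <<'E'
from h import *
R=Ro.from_euler('xyz',[180,0,-12.3],degrees=True).as_matrix()
c=np.array([435.8,-215.77,114.98])+Ro.from_euler('xyz',[180,0,97.5],degrees=True).as_matrix()@[-78.8,134.2,48]
c=c+R@[6,0,38.7]+R@[-180,-40,-110];print(c,env.state()['ee_pos'])
rows([*c,-12.3],[420.5,-341.9,100,13.5],[420.5,-341.9,45,13.5],[420.5,-341.9,12,13.5])
a=cv2.imread("pics/t3.png");
dark=(a.max(2)<110).astype(np.uint8);cc=big(dark,300,308,335,356);X=ray("top",cc,34)[:,:2].astype(np.float32);print("block",cv2.minAreaRect(X))
E
```

```text
[ 417.65264984 -200.23012989  138.28      ] [ 419.45352195 -201.14156424  139.06297346]
[420.5, -341.9, 100, 13.5] -> [ 3.296 13.781  3.828] turn -25.8
[420.5, -341.9, 45, 13.5] -> [ 3.296 13.781  9.328] turn -25.8
[420.5, -341.9, 12, 13.5] -> [ 3.296 13.781 12.628] turn -25.8Traceback (most recent call last):
  File "<stdin>", line 7, in <module>
  File "h.py", line 14, in big
    return max(cs,key=cv2.contourArea)[:,0,:]
           ~~~^^^^^^^^^^^^^^^^^^^^^^^^
ValueError: max() iterable argument is empty
```

Emit:
jog_arm:
  steps: [0.6, 1, 4, 1, -8, 0.6, 2, 8, 2, -16, 0.6, 3, 12, 3, -24, 0.6, 3.3, 13.78, 3.8, -25.8, 0.6, 3.3, 13.78, 5.8, -25.8, 0.6, 3.3, 13.78, 8, -25.8, 0.6, 3.3, 13.78, 9.3, -25.8, 0.6, 3.3, 13.78, 9.3, -25.8, 0.6, 3.3, 13.78, 11, -25.8, 0.6, 3.3, 13.78, 12, -25.8, 0.6, 3.3, 13.78, 12.6, -25.8, 0.6, 3.3, 13.78, 12.6, -25.8, 0.6, 3.3, 13.78, 12.6, -25.8]

```text
time_s: 12.0
ee_pos: [421.1, -342.2, 12.6]
ee_rot: [180.0, -0.0, 13.5]
force: [0.8, -0.6, 1.1]
gripper_width: 36.6
```

Emit:
jog_arm:
  steps: [0.8, 0, 0, 0, 0, 1, 0, 0, 0, 0, 1, 0, 0, 0, 0, 1, 0, 0, 0, 0, 1, 0, 0, 0, 0, 1, 0, 0, -0.5, 0, 1, 0, 0, -2, 0, 1, 0, 0, -5, 0, 1, 0, 0, -9, 0, 1, 0, 0, -11, 0, 1, 0, 0, -11, 0, 1, 0, 0, -11, 0]
  force: 50

```text
time_s: 13.2
ee_pos: [420.0, -341.3, 121.5]
ee_rot: [-179.9, 0.0, 13.5]
force: [-0.5, 0.9, -3.4]
gripper_width: 15.6
```

```bash
python3 - <<'E'
from h import *
rows([420.5,-341.9,122.3,13.5],[586,-277.9,122.3,-12.4],[586,-277.9,86,-12.4])
E
```

```text
[586, -277.9, 122.3, -12.4] -> [17.587 -2.36  -0.   ] turn 25.9
[586, -277.9, 86, -12.4] -> [17.587 -2.36   3.63 ] turn 25.9
```

Emit:
jog_arm:
  steps: [1, 3.5, -0.5, -1, 5, 1, 7, -1, -1, 10, 1, 10.5, -1.5, -1, 15, 1, 14, -1.9, -1, 20, 1, 17.59, -2.36, -1, 25.9, 1, 17.59, -2.36, -1, 25.9, 1, 17.59, -2.36, 0, 25.9, 1, 17.59, -2.36, 2, 25.9, 1, 17.59, -2.36, 3.63, 25.9, 1, 17.59, -2.36, 3.63, 25.9, 1, 17.59, -2.36, 3.63, 25.9, 1, 17.59, -2.36, 3.63, 25.9]

```text
time_s: 14.4
ee_pos: [586.0, -278.4, 86.4]
ee_rot: [180.0, -0.0, -12.4]
force: [-0.5, 0.2, -2.2]
gripper_width: 16.0
```

```bash
python3 - <<'E'
from h import *
a=env.grab_frame("top")[:,:,::-1];b=env.grab_frame("side")[:,:,::-1]
cv2.imwrite("pics/t4.png",a);cv2.imwrite("pics/s4.png",b)
z=lambda im,x,y,w,h:cv2.resize(im[y:y+h,x:x+w],(400,400),interpolation=cv2.INTER_CUBIC)
cv2.imwrite("pics/p4.png",np.hstack([z(a,210,155,130,130),z(b,220,190,130,130)]))
print(env.state()['ee_pos'],env.state()['ee_rot'],env.state()['gripper_width'],env.state()['force'])
E
```

```text
[ 586.39767273 -278.2868633    86.85967209] [ 1.79980134e+02 -9.28973983e-02 -1.24081328e+01] 15.771134514390459 [ 0.09051547  0.34918727 -1.69468473]
```

View pics/p4.png

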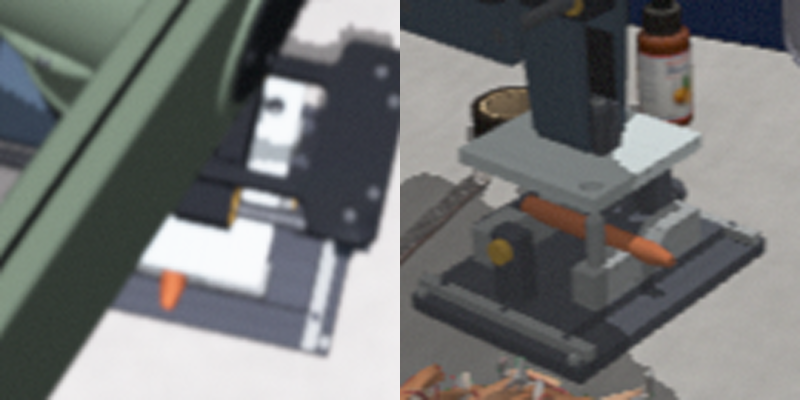

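Plate is held level over the pins; side view shows the 11 mm hole at zoom (592,186) above the thick pin. I compare hole and pin numerically in the same view.

```bash
python3 - <<'E'
from h import *
J=np.array([586,-277.9]);y=np.radians(-12.4);Rj=np.array([[np.cos(y),-np.sin(y)],[np.sin(y),np.cos(y)]])
tj=lambda X:((X[:,:2]-J)@Rj).round(2)
b4=cv2.imread("pics/s4.png");b3=cv2.imread("pics/s0.png") if 0 else cv2.imread("pics/side0.png")
np.set_printoptions(linewidth=200)
print("hole gray");print(cv2.cvtColor(b4,6)[244:257,272:294])
print("pin gray (side0)");print(cv2.cvtColor(b3,6)[255:272,274:293])
print("far pin");print(cv2.cvtColor(b3,6)[229:246,268:286])
a=cv2.imread("pics/t4.png");K=8;x0,y0,w,h=255,220,45,35
g=cv2.resize(a[y0:y0+h,x0:x0+w].min(2),None,fx=K,fy=K,interpolation=cv2.INTER_CUBIC)
n,l,s,c=cv2.connectedComponentsWithStats((g>165).astype(np.uint8))
i=1+np.argmax(s[1:,4]);cs=cv2.findContours((l==i).astype(np.uint8),0,cv2.CHAIN_APPROX_NONE)[0][0][:,0]
q=tj(ray("top",(cs+.5)/K-.5+[x0,y0],82.3))
f=q[(q[:,1]<-8)&(q[:,1]>-38)&(q[:,0]<-35)];print("front edge by y",[np.median(f[abs(f[:,1]-k)<2,0]) for k in(-12,-20,-28,-35)])
e=q[(q[:,1]<-38)];print("side edge",[np.median(e[abs(e[:,0]-k)<2,1]) for k in(-40,-35,-30,-25)])
E
```

```text
hole gray
[[126 125 126 126 127 125 124 126 125 126 124 126 124 125 124 124 124 124 123 129 139 172]
 [125 127 126 124 127 125 127 124 127 125 126 125 126 125 125 125 125 124 125 122 122 133]
 [124 126 124 125 126 126 124 126 126 124 125 124 127 125 126 126 124 124 124 123 124 122]
 [124 126 125 124 125 125 126 125 124 125 125 127 124 125 125 125 125 125 125 125 125 123]
 [127 127 125 127 125 124 123 125 124 125 124 125 128 125 126 125 125 124 126 124 122 119]
 [127 126 126 126 126 125 117 114 112 111 108 111 112 115 121 124 124 126 125 121 110 101]
 [125 125 126 126 127 124 107 101 106 109 111 110 107 107 117 124 124 117 109 102 101 100]
 [109 116 122 124 128 126 116 105 108 112 112 111 114 117 126 123 115 108 100  99 100 101]
 [103 106 108 115 120 123 124 124 123 121 123 123 123 124 121 108 101  98  99  99 100  98]
 [106 106 106 104 105 110 114 123 123 124 127 126 120 114 106 103  99  99 102 100  90  72]
 [108 107 107 107 105 104 105 105 107 113 120 118 109 102 100  98  99  99 100  91  72  55]
 [103 105 108 109 108 105 103 102 104 104 104 102 101  99 100 101  97  90  70  60  56  56
[... 2228 characters left out ...]
56 158 148 114  83  90  94 110 144 163 163 162 161 163 161]
 [158 159 158 159 161 149 117  85  90  94 108 142 162 163 162 161 161 160]
 [159 160 157 160 162 154 118  86  88  91 111 143 160 162 160 162 160 160]
 [160 158 161 159 163 161 132  86  84  92 108 140 162 161 162 162 161 159]
 [160 160 159 160 162 162 132  84  84  90  99 133 158 160 163 162 162 160]
 [159 160 159 162 161 159 131  84  85  90  97 129 153 160 160 162 162 159]
 [162 163 161 158 144 127 113  87  88  91  99 130 152 153 152 152 153 158]]
front edge by y [np.float64(-46.59), np.float64(-47.31), np.float64(-47.74), np.float64(-47.655)]
side edge [np.float64(-44.655), np.float64(-44.47), np.float64(-43.14), np.float64(-43.18)]
```

```bash
python3 - <<'E'
from h import *
J=np.array([586,-277.9]);y=np.radians(-12.4);Rj=np.array([[np.cos(y),-np.sin(y)],[np.sin(y),np.cos(y)]])
tj=lambda X:((X[:,:2]-J)@Rj).round(2)
print("side hole",tj(ray("side",[[281.7,250.0]],82.3)),"pin near",tj(ray("side",[[282.8,260.4]],64)),"far pin",tj(ray("side",[[276.4,233.0]],64)))
def P(x,y_,z): return np.r_[J+Rj@[x,y_],z]
for n,f in(("top","t4"),("side","s4")):
  print(n,"plate corners top/bot",proj(n,[P(sx*45.5,sy*42,z) for z in(82.3,74.3) for sx,sy in((-1,-1),(-1,1),(1,1),(1,-1))]).round(1).tolist())
im=cv2.imread("pics/s4.png")
K=6;z=cv2.resize(im[215:270,235:325],None,fx=8,fy=8,interpolation=cv2.INTER_CUBIC)
for c in proj("side",[P(sx*45.5,sy*42,zz) for zz in(82.3,74.3) for sx,sy in((-1,-1),(-1,1),(1,1),(1,-1))]):
    cv2.circle(z,tuple(int(v) for v in ((c-[235,215]+.5)*8)),3,(0,0,255),1)
t=cv2.imread("pics/t4.png");z2=cv2.resize(t[165:265,235:325],(720,800),interpolation=cv2.INTER_CUBIC)
for c in proj("top",[P(sx*45.5,sy*42,zz) for zz in(82.3,74.3) for sx,sy in((-1,-1),(-1,1),(1,1),(1,-1))]):
    cv2.circle(z2,tuple(int(v) for v in ((c-[235,165]+.5)*8)),3,(0,0,255),1)
z2=cv2.resize(z2,(396,440));z=z[:,320:] if 0 else z
cv2.imwrite("pics/p5.png",np.hstack([cv2.resize(z,(400,244)),np.zeros((244,4,3),np.uint8),z2[196:440]]))
E
```

```text
side hole [[-34.86  30.8 ]] pin near [[-34.98  29.95]] far pin [[ 32.53 -31.86]]
top plate corners top/bot [[293.4, 248.2], [231.8, 234.6], [247.8, 169.7], [308.4, 182.9], [293.6, 249.0], [232.6, 235.6], [248.4, 171.3], [308.5, 184.3]]
side plate corners top/bot [[317.3, 233.4], [282.2, 255.1], [237.9, 238.3], [273.9, 218.8], [317.5, 237.9], [282.5, 259.8], [238.4, 242.9], [274.2, 223.1]]
```

View pics/p5.png

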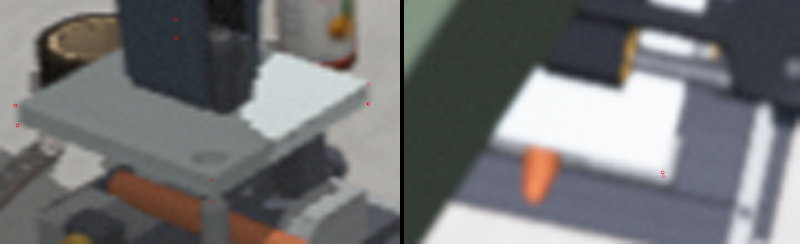

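Bright rail patches beneath the plate contaminate the top edges here; the side view puts the hole at (−34.9, 30.8) against the pin at (−35.0, 30.0), within the chamfer's capture. Lower gently and feel.

Emit:
jog_arm:
  steps: [1, 0, 0, 0.4, 0, 1, 0, 0, 0.7, 0, 1, 0, 0, 0.9, 0, 1, 0, 0, 1.0, 0, 1, 0, 0, 1.1, 0, 1, 0, 0, 1.15, 0, 1, 0, 0, 1.15, 0, 1, 0, 0, 1.15, 0]
  force: 40

```text
time_s: 15.3
ee_pos: [586.2, -277.9, 74.5]
ee_rot: [-180.0, -0.0, -12.4]
force: [0.2, -0.2, -2.7]
gripper_width: 15.5
```

Emit:
jog_arm:
  steps: [1, 0, 0, 0.05, 0, 1, 0, 0, 0.1, 0, 1, 0, 0, 0.1, 0, 1, 0, 0, 0.1, 0]

```text
time_s: 15.7
ee_pos: [586.1, -277.8, 73.4]
ee_rot: [-180.0, -0.0, -12.4]
force: [0.1, 1.2, -1.9]
gripper_width: 15.9
```

Emit:
jog_arm:
  steps: [1, 0, 0, 0.1, 0, 1, 0, 0, 0.2, 0, 1, 0, 0, 0.3, 0, 1, 0, 0, 0.3, 0]

```text
time_s: 16.1
ee_pos: [586.0, -277.8, 70.2]
ee_rot: [-180.0, 0.0, -12.4]
force: [0.8, 0.2, -1.8]
gripper_width: 15.9
```

Emit:
jog_arm:
  steps: [1, 0, 0, 0.1, 0, 1, 0, 0, 0.2, 0, 1, 0, 0, 0.3, 0, 1, 0, 0, 0.4, 0, 1, 0, 0, 0.4, 0]

```text
time_s: 16.6
ee_pos: [586.0, -277.8, 66.2]
ee_rot: [-180.0, 0.0, -12.4]
force: [0.2, 0.1, -2.9]
gripper_width: 16.0
```

Emit:
jog_arm:
  steps: [1, 0, 0, 0.1, 0, 1, 0, 0, 0.2, 0, 1, 0, 0, 0.3, 0, 1, 0, 0, 0.4, 0, 1, 0, 0, 0.5, 0, 1, 0, 0, 0.6, 0, 1, 0, 0, 0.6, 0]
  force: 55

```text
time_s: 17.3
ee_pos: [586.3, -278.0, 61.7]
ee_rot: [180.0, -0.1, -12.4]
force: [-2.0, 0.5, 4.3]
gripper_width: 15.8
```

Emit:
jog_arm:
  steps: [1, 0, 0, 0.1, 0, 1, 0, 0, 0.2, 0, 1, 0, 0, 0.3, 0, 1, 0, 0, 0.4, 0, 1, 0, 0, 0.5, 0, 1, 0, 0, 0.6, 0, 1, 0, 0, 0.7, 0, 1, 0, 0, 0.7, 0]

```text
time_s: 18.1
ee_pos: [586.1, -277.7, 52.3]
ee_rot: [-180.0, 0.0, -12.4]
force: [1.9, -0.7, -6.5]
gripper_width: 15.5
```

Emit:
jog_arm:
  steps: [1, 0, 0, 0.1, 0, 1, 0, 0, 0.2, 0, 1, 0, 0, 0.3, 0, 1, 0, 0, 0.3, 0]

```text
time_s: 18.5
ee_pos: [585.7, -277.6, 50.6]
ee_rot: [-180.0, 0.0, -12.4]
force: [-2.6, 0.8, -1.6]
gripper_width: 16.2
```

Emit:
jog_arm:
  steps: [1, 0, 0, 0.05, 0, 1, 0, 0, 0.1, 0, 1, 0, 0, 0.15, 0, 1, 0, 0, 0.2, 0, 1, 0, 0, 0.2, 0]

```text
time_s: 19.0
ee_pos: [585.7, -277.7, 50.6]
ee_rot: [-180.0, 0.0, -12.4]
force: [-6.0, 2.9, 10.0]
gripper_width: 15.9
```

Emit:
jog_arm:
  steps: [0.68, 0, 0, -0.1, 0, 0.68, 0, 0, -0.1, 0, 0.68, 0, 0, -0.1, 0, 0.68, 0, 0, -0.1, 0, 0.68, 0, 0, -1, 0, 0.68, 0, 0, -3, 0, 0.68, 0, 0, -6, 0, 0.68, 0, 0, -9, 0, 0.68, -5, 0, -9, 0, 0.68, -10, 0, -9, 0, 0.68, -15, -2, -9, 0, 0.68, -18, -4, -9, 0, 0.68, -18, -4, -9, 0, 0.68, -18, -4, -9, 0]

```text
time_s: 20.4
ee_pos: [419.3, -200.2, 139.5]
ee_rot: [180.0, -0.2, -12.4]
force: [0.2, 0.4, 0.7]
gripper_width: 29.5
```

```bash
python3 - <<'E'
from h import *
a=env.grab_frame("top")[:,:,::-1].copy();b=env.grab_frame("side")[:,:,::-1].copy()
s=env.state();print(s['time_s'],s['ee_pos'],s['gripper_width'],s['force'])
cv2.imwrite("pics/t6.png",a);cv2.imwrite("pics/s6.png",b)
z=lambda im,x,y,w,h:cv2.resize(im[y:y+h,x:x+w],(400,400),interpolation=cv2.INTER_CUBIC)
cv2.imwrite("pics/p6.png",np.hstack([z(a,220,165,110,110),z(b,222,210,110,110)]))
J=np.array([586,-277.9]);y=np.radians(-12.4);Rj=np.array([[np.cos(y),-np.sin(y)],[np.sin(y),np.cos(y)]])
w=(a.min(2)>215).astype(np.uint8);c=big(w,225,165,325,275);X=ray("top",c,46)[:,:2].astype(np.float32);r=cv2.minAreaRect(X)
print("plate",((np.array(r[0])-J)@Rj).round(2),r)
h=cv2.cvtColor(a,cv2.COLOR_BGR2HSV);o=((h[:,:,0]<16)&(h[:,:,1]>110)&(h[:,:,2]>60)).astype(np.uint8)
c=big(o,245,235,285,262);q=(ray("top",c,31.5)[:,:2]-J)@Rj;print("nose",q.min(0),q.max(0))
E
```

```text
20.5 [ 420.4583601  -201.00874619  139.14995764] 29.090010242065823 [-0.15866264  0.30379015  0.43799662]
plate [-0.05  0.23] ((585.9979248046875, -277.6637268066406), (82.88568115234375, 89.7987060546875), 77.7646713256836)
nose [-56.19955471  -4.10625066] [-45.59844216   5.11963962]
```

View pics/p6.png

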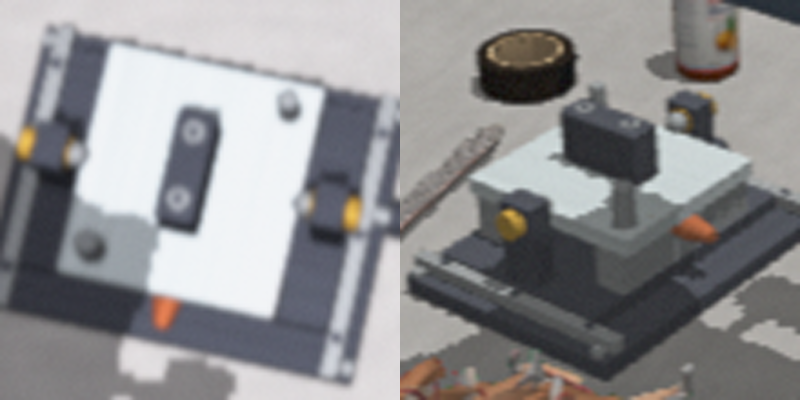

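Both pins come through the plate, the nose is unchanged (−56.2 as before), and plate centre is (−0.05, 0.23) at 46 mm height. I verify flushness by pressing shut fingers on the block (top must be at z = 72).

Emit:
jog_arm:
  steps: [1, 4, 1, 0, 0, 1, 8, 2, 0, 0, 1, 12, 3, 0, 0, 1, 16, 4, 0, 0, 1, 18, 4, 0, 0, 1, 18, 4, 0, 0, 1, 18, 4, 2, 0, 1, 18, 4, 4, 0, 1, 18, 4, 5.5, 0, 1, 18, 4, 6.1, 0, 1, 18, 4, 6.1, 0, 1, 18, 4, 6.3, 0, 1, 18, 4, 6.5, 0, 1, 18, 4, 6.6, 0, 1, 18, 4, 6.7, 0, 1, 18, 4, 6.7, 0]

```text
time_s: 22.1
ee_pos: [586.4, -278.0, 72.3]
ee_rot: [180.0, -0.1, -12.4]
force: [-0.9, 0.3, 4.1]
gripper_width: 0.5
```

Emit:
jog_arm:
  steps: [1, 0, 0, 0.05, 0, 1, 0, 0, 0.1, 0, 1, 0, 0, 0.15, 0, 1, 0, 0, 0.2, 0, 1, 0, 0, 0.2, 0]

```text
time_s: 22.6
ee_pos: [586.4, -278.0, 72.3]
ee_rot: [180.0, -0.1, -12.4]
force: [-4.1, 2.2, 13.7]
gripper_width: 0.2
```

Emit:
jog_arm:
  steps: [1, 0, 0, -1, 0, 1, 0, 0, -4, 0, 1, 0, 0, -7, 0, 1, -5, 0, -7, 0, 1, -10, 0, -7, 0, 1, -15, -2, -7, 0, 1, -18, -4, -7, 0, 1, -18, -4, -7, 0, 1, -18, -4, -7, 0, 1, -18, -4, -7, 0]

```text
time_s: 23.6
ee_pos: [420.4, -201.0, 139.9]
ee_rot: [180.0, -0.1, -12.4]
force: [-0.7, 0.3, 0.3]
gripper_width: 0.3
```

```bash
python3 - <<'E'
from h import *
a=env.grab_frame("top")[:,:,::-1].copy()
J=np.array([586,-277.9]);y=np.radians(-12.4);Rj=np.array([[np.cos(y),-np.sin(y)],[np.sin(y),np.cos(y)]])
w=(a.min(2)>215).astype(np.uint8);c=big(w,225,165,325,275);r=cv2.minAreaRect(ray("top",c,46)[:,:2].astype(np.float32))
print("plate",((np.array(r[0])-J)@Rj).round(2),r)
h=cv2.cvtColor(a,cv2.COLOR_BGR2HSV);o=((h[:,:,0]<16)&(h[:,:,1]>110)&(h[:,:,2]>60)).astype(np.uint8)
c=big(o,245,235,285,262);q=(ray("top",c,31.5)[:,:2]-J)@Rj;print("nose",q.min(0),q.max(0))
a0=cv2.imread("pics/top0.png")
for n,(x0,y0,x1,y1) in dict(file=(178,142,330,162),gauge=(370,278,415,308),bottle=(384,165,416,202)).items(): print(n,"diff",np.abs(a[y0:y1,x0:x1].astype(int)-a0[y0:y1,x0:x1]).mean().round(2))
print(env.state()['ee_pos'],env.job_done())
E
```

```text
plate [-0.05  0.24] ((586.0061645507812, -277.65478515625), (82.82145690917969, 89.53089141845703), 77.60658264160156)
nose [-56.19955471  -4.10625066] [-45.59844216   4.79229282]
file diff 16.15
gauge diff 17.1
bottle diff 11.8
the job is handed in; nothing more can be done
[ 420.34320196 -200.98582393  139.67939128] None
```

```bash
python3 - <<'E'
import cv2,numpy as np
a=cv2.imread("pics/t6.png",0).astype(np.float32);b=cv2.imread("pics/top0.png",0).astype(np.float32)
for n,(x0,y0,x1,y1) in dict(bench=(350,210,375,260),file=(178,142,330,162),gauge=(370,278,415,308),bottle=(384,165,416,202)).items():
    p,q=a[y0:y1,x0:x1],b[y0:y1,x0:x1];print(n,(p-q).mean().round(1),"shift px",np.round(cv2.phaseCorrelate(q,p)[0],2))
E
```

```text
bench 19.4 shift px [ 0.59 -0.23]
file 17.2 shift px [ 0.01 -0.01]
gauge 18.2 shift px [0.58 0.04]
bottle 12.5 shift px [-0.12  0.16]
```

I laid the electrode in the V-groove with its nose to the front, slid it back to the stop and let go. Then I lowered the cover plate over both pins and pressed it past the plungers. The job was handed in at about 23.7 s; no verdict was reported.

**Last checks that passed:**
- **Electrode:** once laid, its centre was 7.0 mm in front of the carriage centre, which is the correct seat. The nose tip then read −56.2 mm, the same after the plate was fitted and after the final press.
- **Plate position:** centred within 0.3 mm of the measured carriage, with its yaw matching the jig's. Both pins showed through the holes.
- **Plate flush:** pressing shut fingers on the grip block stopped firmly at 72.3 mm (72 mm is flush) under about 14 N. That leaves about 0.3 mm at the middle. I saw no gap at the sides but did not measure them separately.
- **Bystanders:** the file, gauge block and bottle shifted by at most 0.6 px (under 1 mm).

**Checks that disagreed:**
- **Hover check:** before lowering the plate, its edges in the top view looked about 2–3 mm off, while the side view put it within 1 mm. I took the bright rails beneath as the cause and went by feel, and the plate went onto the pins without noticeable force.
- **Bystander brightness:** a first comparison of brightness before and after gave a large difference. It was the whole picture growing brighter, bare bench included.

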